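# Wedge a filler jar in the bench clamp and take off its tight lug cap

### The arm

A 7-joint arm with a two-finger parallel gripper is mounted at the origin on a cart in front of the work surface, level with it; the furniture and walls round the work are solid. World frame = base frame: x ahead of the robot, y to its left, z up, the work surface at z = 0. Lengths are in m, angles in rad, forces in N, time in s.
With the tool pointing down it reaches from about 0.425 to 0.825 m from the base axis. Payload 3.6 kg.
Tool frame: the origin (TCP) lies midway between the tips of the shut fingers; the grasp point (between the pads) lies env.tcp_to_grasp behind it (env.tcp_to_grasp is the distance from the TCP to the grasp point, in m); z points along the fingers, y is the line along which they close (so a half turn about z gives the same grasp; the last joint's range is limited). The gripper opens to 93 mm and grips with 3 to 60 N. Pads are 15 mm wide; open, the fingers measure 128 mm over their backs; the gripper's body (75 mm by 188 mm) begins 65 mm behind the grasp point.
Start: joints at [-1.325, 0.615, -0.013, 1.423, 0.008, 1.103, -0.04], TCP at [0.175, 0.626, 0.219] pointing down, gripper open.
Joint ranges: [-3.12, 3.12], [-0.3, 2.06], [-1.34, 1.32], [0.26, 2.42], [-1.36, 4.5], [0.01, 1.98], [-2.84, 2.84]. Speed limits (rad/s): [2.79, 2.79, 3.14, 3.14, 3.14, 3.14, 3.14].

### API

Orientations are given as a rotation vector (axis times angle).
In Python, from bench import env gives the robot as it stands.
- The arm moves only by the tool drive_tool, never from a script. Its argument "commands" is a list of rows, each a list of 7 numbers: the turn, a rotation vector about the tool's x, y, z in units of 5 degrees (1.0 is 5 degrees), then the shift along the tool's x, y, z in units of 50 mm (1.0 is 50 mm), then the finger opening in mm, from 0 to 93. A call has 1 to 20 rows; each row shifts and turns the commanded pose from where the row before left it, along the tool's axes as they then stand; what a row does not reach is not made up. A row lasts 1/10 s, in which the tool goes at most 50 mm and 8.59 degrees, less where a joint would pass 70% of its speed; a pose out of reach is approached as far as the arm can. A call is refused whole if a number of a shift passes 1 or a number of a turn 1, either way. A call with a gripper value outside its range is refused whole. The fingers move at their own pace and stop on an object; "squeeze" is the grip in N (left out, the last holds). Time passes only in rows, so rows that do not move let the fingers close. It gives the time, the measured TCP pose, the force, the opening and the grip force at its end, in the units of the state.
- env.get_state(): the state, without advancing time (a new reading comes with each control period).
- env.capture(name): name is "scene" or "top" or "wrist"; returns a dict with "color" (420x560x3 uint8, blue, green, red), "K" (3x3 intrinsics, pixels), "extrinsics" (4x4, takes a point from world to camera coordinates); the wrist camera has in their place "mount" (4x4, takes a point from camera to tool coordinates, whose origin is the TCP and whose axes are the flange's). Camera axes: x right, y up, looking along -z (the intrinsics and any distortion apply to the point x, -y, -z); pixel columns grow to the right and rows downward; lengths in m; the calibration is good to about 2 mm. A picture is of the moment at which its call begins: read the wrist's pose just before it. There is no depth.
- env.job_done(): hands the job in; it is judged then, once.
The state is a dict: "time": time; "qpos": joint angles; "qd": joint speeds; "joint_torque": joint torques, N m; "eef_pos": TCP position; "tcp_rot": TCP orientation; "contact_force": force on the tool from outside, world axes, zero at the start; "torque": the same for the moment, N m; "gripper_width": opening from 0.0 (shut) to 1.0 (fully open); "grip_force": force on a finger pad.
Only numpy, scipy, OpenCV 4.12 (cv2) and the standard library are available. Lean on these libraries where they do the work, as an engineer would, in place of code of your own. Each camera call takes 0.05 s, during which the arm holds its last target. There are 200 camera calls.

### The job

The jar of wood filler stands loose in the wooden V clamp and its metal cap is stuck tight. Drive the clamp's wedge fully home with the mallet so that the jar is braced (do not push the clamp with the hand), and stand the mallet back on the bench clear of the clamp. Then unscrew the cap without turning or lifting the jar, stop turning once its threads let go, raise it straight off, and finish while still holding it level, centred just above the jar's mouth, a finger or two clear of it; leave the things around undisturbed.

Things in the scene. Friction and masses are not known exactly. Their poses are not given: they have to be found in the camera images.
- clamp: wooden wedge clamp screwed to the bench, base 200 x 94 x 15 mm (x -131 to 69, y -47 to 47). Origin: on the bench under the axis of the jar seat. At +x a fixed V block (60 mm high) open to -x; at -x the wedge, between an abutment (60 mm high) and a sliding jaw (56 mm). Driving the wedge down presses the jaw's rubber pad towards +x onto the jar; friction then holds the wedge.
- wedge (a joint): how far the clamp's wedge has been driven down, m: 0 to 0.004 at the start (standing 26 to 22 mm proud), 0.026 fully home, its steel head resting on the abutment. It only slides vertically; takes about 10 N to move and about 17 N near the end, and stays where it is left.
- wedge_top (a point): centre of the top of the wedge's flat steel striking head, 34 x 40 mm and 10 mm thick; 96 mm above the bench when the joint reads 0, 70 mm when home. Nothing of the clamp stands above it within 55 mm; the jar's body begins 58 mm from it.
- mallet: beech mallet, 0.34 kg, standing on its striking face on the bench: square flat-sided head 44 x 44 mm, 84 mm high; the round handle (19 to 25 mm thick, 126 mm long) leaves the middle of its -x side level, axis 44 mm above the face. The head can be gripped over its two y sides, high up. Origin: centre of the lower striking face, z up.
- jar: pale cloudy glass jar with a plain paper label, 66 mm diameter, 0.36 kg; stands in the clamp, foot 15 mm above the bench, loose by 1 to 4 mm and turning freely until the wedge is home. Origin: centre of its foot, z up. Shoulder 77 mm, rim of the neck 98 mm above the foot; neck 44 mm diameter with three short thread ramps.
- jar_label (a point): middle of the jar's label, on its wall 33 mm from the axis, 32 mm above the foot; shows how the jar is turned
- jar_mouth (a point): centre of the jar's rim, on its axis, 98 mm above its foot
- cap: plain metal lug cap on the jar, 60 mm diameter, 24 mm high. Origin: centre of its open lower edge, z up; tight, this is 81.5 mm above the jar's foot and cap and jar x axes agree. Turns anticlockwise from above, starts at about 0.5 N m, rises 1 mm; threads let go after 62 degrees; from 65 to 105 degrees it lifts straight off, then meets a stop. Pulled unturned it lifts the jar.
- black_tape: roll of black tape lying on the bench, 60 mm diameter, 19 mm high, behind the mallet; a bystander. Origin: centre of its underside.
- switch_box: small white box, 45 x 50 x 34 mm, behind the mallet to its left; a bystander. Origin: centre of its underside.
- flood_bulb: white lamp bulb standing on its screw base, 64 mm diameter, 85 mm high, behind the vise; a bystander. Origin: centre of its underside.
- screw_tin: round green tin with a white lid, 68 mm diameter, 44 mm high, on the low crate behind the clamp; a bystander. Origin: centre of its underside.

How it is judged:
On the way, in this order (a step that is already met when the one before it is completed fails the run):
1. the wedge is driven home by the mallet (value of joint wedge above 0.0235 m and contact force between mallet and clamp above 1 N), for 0.02 s.
2. the mallet stands on the bench again, let go, the wedge still home (height (world z) of mallet below 0.006 m and angle between mallet's own z axis and vertical below 0.15 rad and contact force between the fingers and mallet below 0.1 N and linear speed of mallet below 0.02 m/s and value of joint wedge above 0.0225 m), for 0.2 s.
3. the cap, held by the fingers, is turned until its threads let go, still on the neck (angle between the x axis of cap and the x axis of jar, either way round above 1.05 rad and z of cap in the frame of jar below 0.092 m and contact force between the fingers and cap above 1 N), for 0.1 s.
At the end, for the whole second after the job is handed in: Cap held by the fingers, at rest, level within 8 degrees, within 12 mm of the jar's axis, its lower edge 4 to 47 mm above the rim, not touching the jar; jar upright and seated in the V; wedge home within 3.5 mm; mallet upright on the bench on its face, let go, clear of the clamp (all of step 2 and z of cap in the frame of jar between 0.102 and 0.145 m and horizontal distance between cap and jar_mouth below 0.012 m and angle between cap's own z axis and vertical below 0.15 rad and contact force between the fingers and cap above 1 N and contact force between cap and jar below 0.1 N and linear speed of cap below 0.02 m/s and angle between jar's own z axis and vertical below 0.06 rad and z of jar in the frame of clamp below 0.019 m and horizontal distance between jar and clamp below 0.006 m and contact force between mallet and clamp below 0.1 N); the arm keeps its last pose, push and grip.
It fails at once if the jar turned or was dragged along: its label moved more than 15 mm (distance of jar_label from where it was at the start of the episode above 0.015 m).
It fails at once if the jar was lifted more than 6 mm off the clamp's base or tipped (z of jar in the frame of clamp above 0.021 m or angle between jar's own z axis and vertical above 0.12 rad).
It fails at once if the hand pushed the clamp or its wedge with more than 5 N (contact force between any of the fingers, the arm and clamp above 5 N).
It fails at once if a bystander was moved more than 30 mm (distance of any of black_tape, switch_box, flood_bulb, screw_tin from where it was at the start of the episode above 0.03 m).
It also fails if it takes over 51 s, if anything falls off the work surface, if the arm or the gripper's body presses on something with over 40 N, if the wrist force passes 120 N, or if a joint passes its speed limit or range.

## Working session

There is one attempt and no reset: what is moved stays moved. The work goes in short steps, Python scripts to look and compute and a tool call to move; the robot and the scene stay as the last step left them, time stands still between calls to the robot, and variables do not carry over. Pictures are saved under pics/ and viewed, at most 13 in all, crops included, and the job is handed in when it is done.

Besides the shell and the picture viewer there is one more tool, called after "Emit:" in YAML: its name, and indented under it one key for each argument. drive_tool: Moves the arm, as the interface text tells. Its arguments: {"type":"object","properties":{"commands":{"type":"array"},"squeeze":{"type":"number"}},"required":["commands"]}

```bash
ls; mkdir -p pics
python3 - <<'E'
from bench import env
import cv2,numpy as np
np.set_printoptions(precision=4,suppress=True)
s=env.get_state();print(s,env.tcp_to_grasp)
for n in("scene","top","wrist"):
    c=env.capture(n);cv2.imwrite(f"pics/{n}0.png",c["color"]);print(n,c["K"],c.get("extrinsics",c.get("mount")),[k for k in c])
    np.savez(f"{n}0.npz",**{k:v for k,v in c.items() if k!="color"})
E
```

```text
pics
{'time': 0.0, 'qpos': array([-1.3245,  0.6159, -0.0126,  1.4249,  0.0081,  1.1034, -0.0404]), 'qd': array([-0.0019,  0.0001,  0.0008,  0.0027,  0.0001, -0.0009,  0.0005]), 'joint_torque': array([  0.0003, -45.8932,   0.2093, -16.5748,  -0.061 ,   0.0204,
         0.0002]), 'eef_pos': array([0.1749, 0.6252, 0.2175]), 'tcp_rot': array([-0.427 , -3.1121,  0.004 ]), 'contact_force': array([-0.0278, -0.266 ,  0.5603]), 'torque': array([-0.0284,  0.0016,  0.0037]), 'grip_force': 0.0, 'gripper_width': 1.0004691927128184} 0.0188
scene [[481.4148   0.     280.2215]
 [  0.     481.4148 202.2816]
 [  0.       0.       1.    ]] [[ 0.8873 -0.4609 -0.0133 -0.3481]
 [ 0.2211  0.4     0.8894 -0.2579]
 [-0.4046 -0.7922  0.4569 -0.6216]
 [ 0.      0.      0.      1.    ]] ['color', 'K', 'extrinsics']
top [[413.6212   0.     285.69  ]
 [  0.     413.6212 205.5038]
 [  0.       0.       1.    ]] [[-0.0231 -0.9992 -0.0317  0.1453]
 [ 0.9951 -0.026   0.0951 -0.4911]
 [-0.0958 -0.0293  0.995  -0.9129]
 [ 0.      0.      0.      1.    ]] ['color', 'K', 'extrinsics']
wrist [[346.2729   0.     283.055 ]
 [  0.     346.2729 214.3304]
 [  0.       0.       1.    ]] [[ 0.0008  0.9713  0.2378  0.0665]
 [ 1.     -0.0011  0.001   0.0003]
 [ 0.0012  0.2378 -0.9713 -0.1664]
 [ 0.      0.      0.      1.    ]] ['color', 'K', 'mount']
```

View pics/scene0.png

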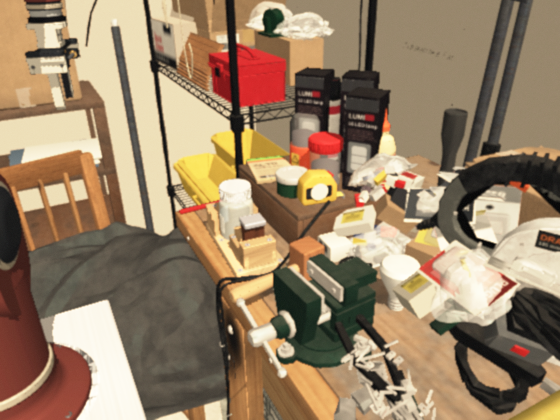

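View pics/top0.png

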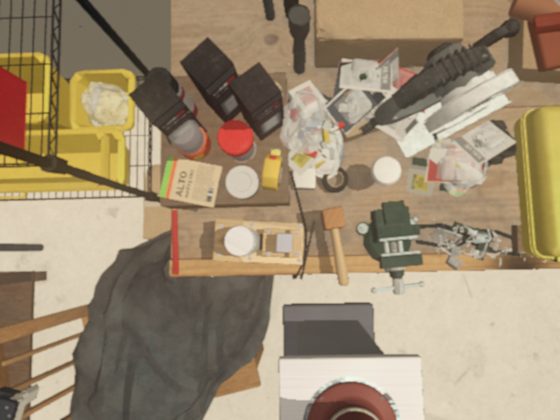

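The top view shows the cap at about (240,240), the wedge head at (284,243), and the mallet head at (334,218) with its handle pointing down the image (towards the robot). I'll enlarge these for precise pixels.

Run:
```python
import cv2
a=cv2.imread("pics/top0.png")[190:290,205:365];cv2.imwrite("pics/topc.png",cv2.resize(a,None,fx=5,fy=5,interpolation=cv2.INTER_CUBIC))
a=cv2.imread("pics/scene0.png")[170:300,190:340];cv2.imwrite("pics/scenec.png",cv2.resize(a,None,fx=4.5,fy=4.5,interpolation=cv2.INTER_CUBIC))
```

```text
(no output)
```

View pics/topc.png

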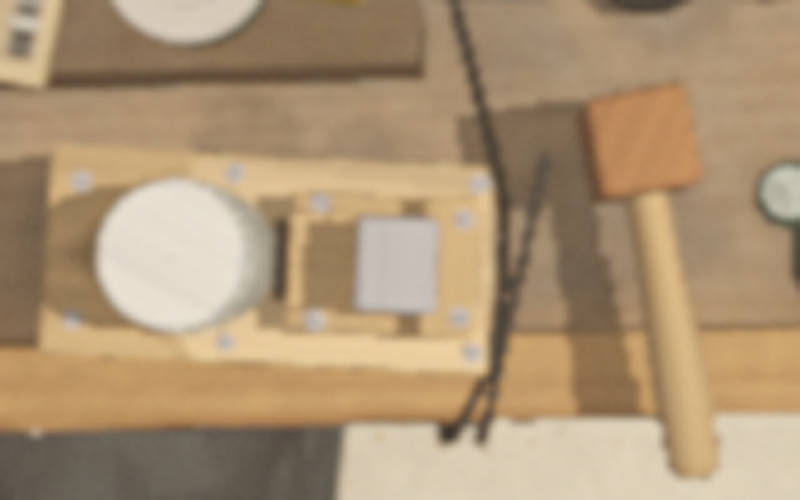

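View pics/scenec.png

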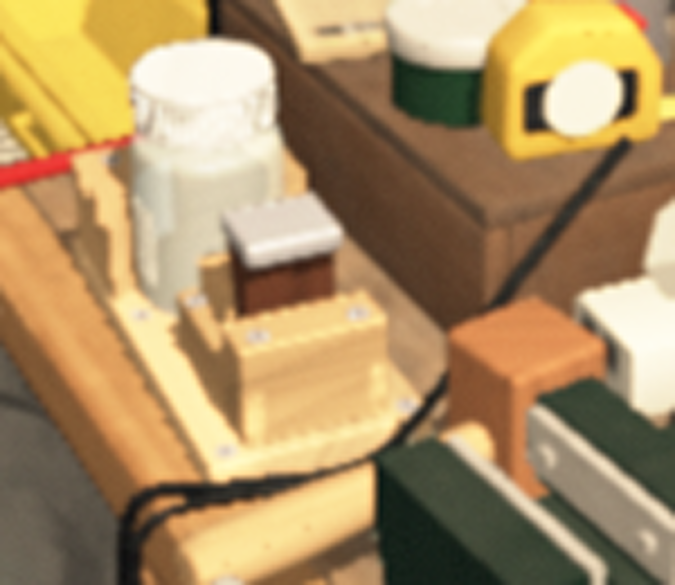

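The enlarged top view shows these pixels in the crop: mallet head top corners (583,102), (685,84), (703,183), (600,200); handle end (693,475); wedge head corners (360,216), (438,218), (436,313), (354,310); cap disc centre about (173,254). The scene crop shows the mallet top centre at about (527,341), the wedge head's top centre at about (281,220) and the cap's top centre at about (203,75).

```bash
cat > h.py <<'E'
import numpy as np
from scipy.spatial.transform import Rotation as R
np.set_printoptions(precision=4,suppress=True)
def ray(n,u,v):
    d=np.load(f"{n}0.npz");K=d["K"];E=d["extrinsics"]
    r=E[:3,:3].T@np.array([(u-K[0,2])/K[0,0],-(v-K[1,2])/K[1,1],-1]);return -E[:3,:3].T@E[:3,3],r
def atz(n,u,v,z):
    o,r=ray(n,u,v);return o+r*(z-o[2])/r[2]
def tc(u,v,z): return atz("top",205+(u+.5)/5-.5,190+(v+.5)/5-.5,z)
def sc(u,v,z): return atz("scene",190+(u+.5)/4.5-.5,170+(v+.5)/4.5-.5,z)
def yaw(p,q): d=q-p;return np.degrees(np.arctan2(d[1],d[0]))
E
python3 - <<'E'
from h import *
m=[tc(*p,.084) for p in((583,102),(685,84),(703,183),(600,200))]
print("mallet",np.mean(m,0),[np.linalg.norm(m[i]-m[i-1]) for i in range(4)],"yaw x",yaw(m[3],m[0]),yaw(m[2],m[1]),yaw(m[1],m[0])-90,"scene",sc(527,341,.084))
h=tc(693,470,.044);print("handle end",h,yaw(h,np.mean(m,0)))
for z in(.092,.096):
    w=[tc(*p,z) for p in((360,216),(438,218),(436,313),(354,310))]
    print("wedge",np.mean(w,0),[np.linalg.norm(w[i]-w[i-1]) for i in range(4)],yaw(w[1],w[0]),yaw(w[2],w[3]),sc(281,222,z))
print("cap",tc(173,254,.1205),sc(203,75,.1205))
b=[tc(*p,.015) for p in((52,145),(497,168),(490,372),(40,347))]
print("base",b,[np.linalg.norm(b[i]-b[i-1]) for i in range(4)],yaw(b[1],b[0]),yaw(b[2],b[3]))
E
```

```text
mallet [0.4597 0.0317 0.084 ] [np.float64(0.04206679524414212), np.float64(0.043827306465108413), np.float64(0.04252194392915726), np.float64(0.043957389299117834)] yaw x 8.004221242730912 8.18245155100802 8.577433824201506 scene [0.4573 0.0282 0.084 ]
handle end [0.3189 0.0114 0.044 ] 8.2120840938427
wedge [0.4107 0.1365 0.092 ] [np.float64(0.03925111576457352), np.float64(0.03271436407481261), np.float64(0.03954590957746323), np.float64(0.0342578663988304)] 87.15857803669168 86.62499961510457 [0.4098 0.1396 0.092 ]
wedge [0.4107 0.1364 0.096 ] [np.float64(0.039070149858635946), np.float64(0.032563535635501975), np.float64(0.03936358453489024), np.float64(0.03409992169566477)] 87.15857803669161 86.62499961510458 [0.4069 0.133  0.096 ]
cap [0.4168 0.2264 0.1205] [0.4134 0.224  0.1205]
base [array([0.4696, 0.2968, 0.015 ]), array([0.4539, 0.0926, 0.015 ]), array([0.3617, 0.0983, 0.015 ]), array([0.3775, 0.3029, 0.015 ])] [np.float64(0.092327514569324), np.float64(0.20483630415234458), np.float64(0.09238497663433597), np.float64(0.20528340099880257)] 85.61774383410479 85.6032654319092
```

```bash
cat >> h.py <<'E'
def delta(tgt,yaw_y=None):
    "shift (units of 50mm) in present tool axes to tgt; turn in 5deg units about tool z to bring tool y to world azimuth yaw_y; and tilt fix"
    from bench import env
    s=env.get_state();M=R.from_rotvec(s["tcp_rot"]).as_matrix()
    a=np.degrees(np.arctan2(M[1,1],M[0,1]))
    print("t",s["time"],"pos",s["eef_pos"],"F",s["contact_force"],"grip",s["grip_force"],"w",s["gripper_width"]*93,"q1,q7",s["qpos"][[0,6]],"y az",a,"tilt deg x,y axes z:",np.degrees(M[2,:2]))
    print(" shift units",M.T@(np.array(tgt)-s["eef_pos"])/.05)
    if yaw_y is not None: print(" turn z units",-((yaw_y-a+90)%180-90)/5)
E
python3 - <<'E'
from h import *
delta([.459,.030,.22],98.1)
print("knob",tc(758,190,.05),tc(758,190,.1))
# vise: triangulate left jaw top
def tri(a,b):
    (o1,r1),(o2,r2)=ray("scene",*a),ray("top",*b)
    k=np.linalg.lstsq(np.c_[r1,-r2],o2-o1,rcond=None)[0];p=o1+k[0]*r1;q=o2+k[1]*r2;return (p+q)/2,np.linalg.norm(p-q)
for b in((378,208),(376,262),(410,205),(412,260),(385,262)): 
  for a in((276,270),(301,262),(312,253),(345,268)):
    p,e=tri(a,b)
    if e<.008: print(a,b,p,e)
E
```

```text
t 0.15 pos [0.1749 0.6254 0.2177] F [-0.8438  0.057  -0.0635] grip 0.0 w 93.31452595147728 q1,q7 [-1.3245 -0.0404] y az 74.37529388992428 tilt deg x,y axes z: [-0.0006 -0.1133]
 shift units [-8.6786 -9.9378 -0.0253]
 turn z units -4.744941222015143
knob [ 0.4396 -0.0207  0.05  ] [ 0.4377 -0.0138  0.1   ]
(345, 268) (378, 208) [ 0.4755 -0.061   0.0883] 0.0062242847832729015
(276, 270) (376, 262) [ 0.3649 -0.0479  0.1135] 0.004501062003790974
(301, 262) (412, 260) [ 0.3702 -0.1076  0.161 ] 0.0027274284497141254
```

View pics/wrist0.png

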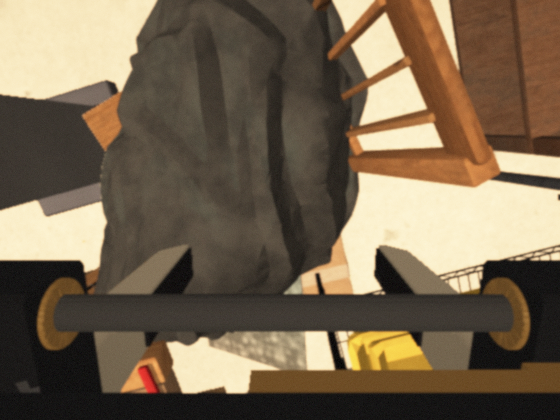

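The wrist view at the start shows only the floor, a chair and a dark cloth, so the way to the mallet is open. I'll move over the mallet.

Emit:
drive_tool:
  commands:
    - [0,0,0,-0.54,-0.62,0,93]
    - [0,0,0,-0.54,-0.62,0,93]
    - [0,0,0,-0.54,-0.62,0,93]
    - [0,0,0,-0.54,-0.62,0,93]
    - [0,0,0,-0.54,-0.62,0,93]
    - [0,0,0,-0.54,-0.62,0,93]
    - [0,0,0,-0.54,-0.62,0,93]
    - [0,0,0,-0.54,-0.62,0,93]
    - [0,0,0,-0.54,-0.62,0,93]
    - [0,0,0,-0.54,-0.62,0,93]
    - [0,0,0,-0.54,-0.62,0,80]
    - [0,0,0,-0.54,-0.62,0,70]
    - [0,0,0,-0.54,-0.62,0,60]
    - [0,0,0,-0.54,-0.62,0,60]
    - [0,0,0,-0.54,-0.62,0,60]
    - [0,0,0,-0.54,-0.62,0,60]

```text
time: 1.75
eef_pos: [0.4579, 0.0304, 0.2187]
tcp_rot: [-0.427, -3.112, -0.0]
contact_force: [0.5, 1.3, 0.5]
gripper_width: 0.647
grip_force: 0.0
```

Emit:
drive_tool:
  commands:
    - [0,0,-0.95,0,0,0,60]
    - [0,0,-0.95,0,0,0,60]
    - [0,0,-0.95,0,0,0,60]
    - [0,0,-0.95,0,0,0,60]
    - [0,0,-0.95,0,0,0,60]
    - [0,0,0,0,0,0,60]

```text
time: 2.35
eef_pos: [0.4573, 0.0318, 0.2185]
tcp_rot: [0.222, -3.133, -0.0]
contact_force: [-0.4, 0.3, -0.1]
gripper_width: 0.647
grip_force: 0.0
```

Run:
```python
from h import *
from bench import env;import cv2
delta([.459,.030,.052],98.1)
c=env.capture("wrist");cv2.imwrite("pics/w1.png",c["color"])
```

```text
t 2.35 pos [0.4573 0.0318 0.2185] F [-0.4053  0.2703 -0.0949] grip 0.0 w 60.169295435900885 q1,q7 [-0.1502  1.6157] y az 98.105801192656 tilt deg x,y axes z: [0.0301 0.0058]
 shift units [-0.0305 -0.04    3.3301]
 turn z units 0.001160238531201685
```

View pics/w1.png

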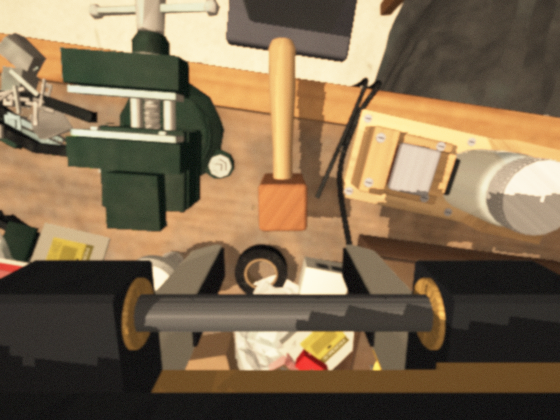

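The wrist view has the mallet head centred at column 282, on the camera's centre line, with the vise knob at (220,163) clear of the fingers. The wedge head is at (418,169) and the cap at about (537,195). I'll descend and grip.

Emit:
drive_tool:
  commands:
    - [0,0,0,-0.03,-0.04,0.4,60]
    - [0,0,0,0,0,0.5,60]
    - [0,0,0,0,0,0.5,60]
    - [0,0,0,0,0,0.5,60]
    - [0,0,0,0,0,0.5,60]
    - [0,0,0,0,0,0.4,60]
    - [0,0,0,0,0,0.3,60]
    - [0,0,0,0,0,0.23,60]
    - [0,0,0,0,0,0,30]
    - [0,0,0,0,0,0,30]
    - [0,0,0,0,0,0,30]
    - [0,0,0,0,0,0,30]
    - [0,0,0,0,0,0,30]
    - [0,0,0,0,0,0,30]
  squeeze: 55

```text
time: 3.8
eef_pos: [0.4596, 0.0303, 0.0526]
tcp_rot: [-0.222, 3.133, 0.0]
contact_force: [-0.2, 1.3, 1.5]
gripper_width: 0.47
grip_force: 55.0
```

Run:
```python
from h import *
delta([.411,.1365,.2],98.1)
# wedge & cap from wrist picture
d=np.load("wrist0.npz");K=d["K"];T=d["mount"]
p=np.array([.4573,.0318,.2185]);M=R.from_rotvec([0.222,-3.133,0]).as_matrix()
def w(u,v,z):
    r=M@T[:3,:3]@np.array([(u-K[0,2])/K[0,0],-(v-K[1,2])/K[1,1],-1]);o=p+M@T[:3,3];return o+r*(z-o[2])/r[2]
print(w(418,169,.094),w(537,195,.1205),w(283,210,.084))
```

```text
t 3.8 pos [0.4596 0.0303 0.0526] F [-0.1553  1.2573  1.5258] grip 54.95116174221039 w 43.69924320406497 q1,q7 [-0.1304  1.6348] y az 98.11987638796482 tilt deg x,y axes z: [-0.0591  0.004 ]
 shift units [ 0.6597  2.2408 -2.9481]
 turn z units 0.003975277592965653
[0.4072 0.1389 0.094 ] [0.4123 0.2242 0.1205] [0.4604 0.0322 0.084 ]
```

Emit:
drive_tool:
  commands:
    - [0,0,0,0,0,-0.3,30]
    - [0,0,0,0,0,-0.5,30]
    - [0,0,0,0,0,-0.5,30]
    - [0,0,0,0,0,-0.5,30]
    - [0,0,0,0,0,-0.5,30]
    - [0,0,0,0,0,-0.3,30]
    - [0,0,0,0.13,0.45,0,30]
    - [0,0,0,0.13,0.45,0,30]
    - [0,0,0,0.13,0.45,0,30]
    - [0,0,0,0.13,0.45,0,30]
    - [0,0,0,0.13,0.45,0,30]
    - [0,0,0,0,0,0,30]

```text
time: 5.0
eef_pos: [0.409, 0.1398, 0.1818]
tcp_rot: [0.232, -3.131, -0.002]
contact_force: [-0.4, 0.3, -3.0]
gripper_width: 0.471
grip_force: 54.9
```

Run:
```python
from h import *
from bench import env;import cv2
delta([.411,.137,.1226],98.1)
c=env.capture("scene")["color"][120:270,170:370];cv2.imwrite("pics/s2.png",cv2.resize(c,None,fx=4,fy=4,interpolation=cv2.INTER_CUBIC))
```

```text
t 5.0 pos [0.409  0.1398 0.1818] F [-0.3734  0.2776 -2.9636] grip 54.945353865623474 w 43.763780895075065 q1,q7 [-0.3912  1.3511] y az 98.46008501628108 tilt deg x,y axes z: [0.119  0.0876]
 shift units [-0.0335 -0.0639  1.1842]
 turn z units 0.072017003256218
```

View pics/s2.png

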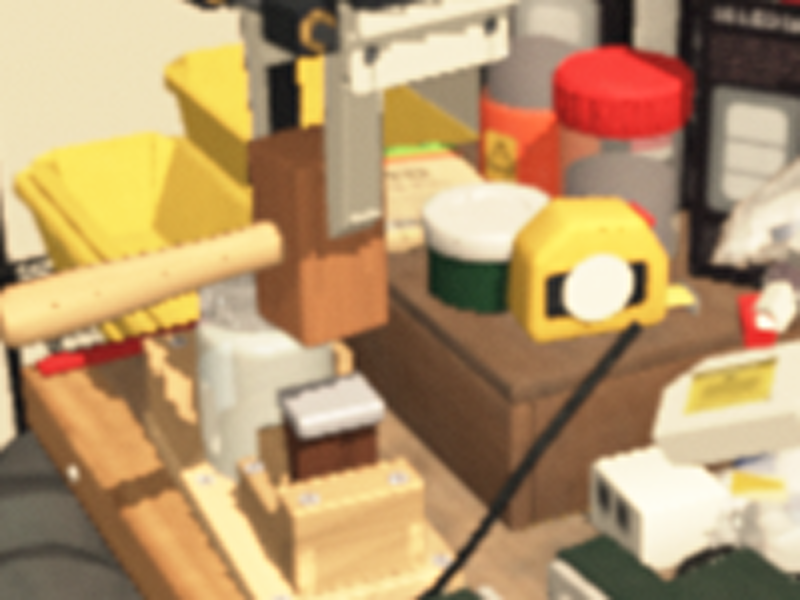

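The mallet is held upright above the steel head (340,405) and clear of the jar. Now pressing down.

Emit:
drive_tool:
  commands:
    - [0,0,0.07,-0.03,-0.06,0.2,30]
    - [0,0,0,0,0,0.2,30]
    - [0,0,0,0,0,0.15,30]
    - [0,0,0,0,0,0.1,30]
    - [0,0,0,0,0,0.1,30]
    - [0,0,0,0,0,0.1,30]
    - [0,0,0,0,0,0.1,30]
    - [0,0,0,0,0,0.1,30]
    - [0,0,0,0,0,0,30]

```text
time: 5.95
eef_pos: [0.4129, 0.1335, 0.1298]
tcp_rot: [0.212, -3.134, 0.001]
contact_force: [-1.1, -1.6, 0.9]
gripper_width: 0.469
grip_force: 54.9
```

Emit:
drive_tool:
  commands:
    - [0,0,0,0,0.03,0.06,30]
    - [0,0,0,0,0,0.06,30]
    - [0,0,0,0,0,0.06,30]
    - [0,0,0,0,0,0.06,30]
    - [0,0,0,0,0,0,30]

```text
time: 6.45
eef_pos: [0.4132, 0.1337, 0.1219]
tcp_rot: [-0.212, 3.134, -0.003]
contact_force: [-9.0, -7.1, 41.4]
gripper_width: 0.472
grip_force: 55.0
```

Emit:
drive_tool:
  commands:
    - [0,0,0,0,0,-0.2,30]
    - [0,0,0,0,0,-0.3,30]
    - [0,0,0,0,0,-0.4,30]
    - [0,0,0,0,0,-0.4,30]
    - [0,0,0,0,0,0,30]

```text
time: 6.95
eef_pos: [0.4149, 0.1365, 0.1844]
tcp_rot: [-0.213, 3.128, 0.003]
contact_force: [0.7, 0.0, -3.0]
gripper_width: 0.471
grip_force: 55.0
```

Run:
```python
from h import *
from bench import env;import cv2
delta([.4596,.0303,.18],98.1)
c=env.capture("scene")["color"][150:270,180:340];cv2.imwrite("pics/s3.png",cv2.resize(c,None,fx=5,fy=5,interpolation=cv2.INTER_CUBIC))
```

```text
t 6.95 pos [0.4149 0.1365 0.1844] F [ 0.6692  0.0467 -2.999 ] grip 54.97604191303253 w 43.832217470909505 q1,q7 [-0.3853  1.3514] y az 97.7789542557834 tilt deg x,y axes z: [-0.3451  0.0913]
 shift units [-0.5984 -2.2263  0.0882]
 turn z units -0.06420914884331808
```

View pics/s3.png

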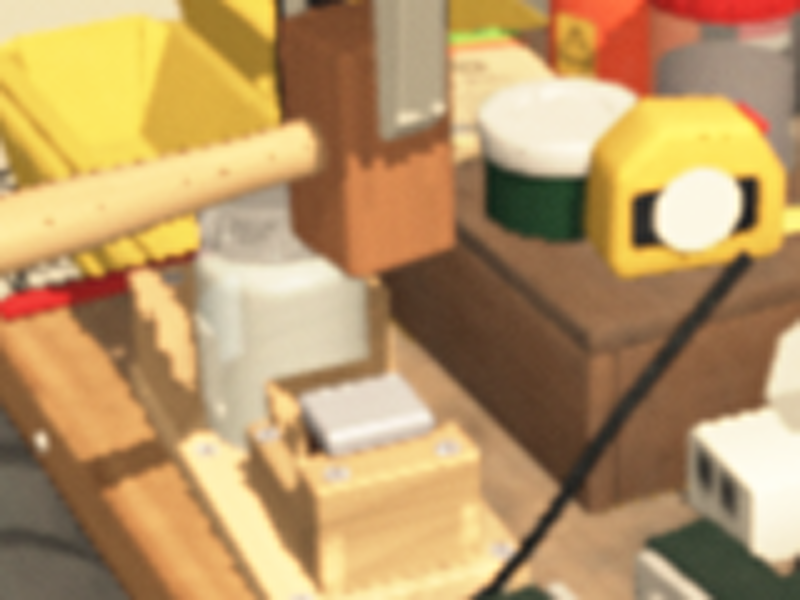

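The wedge's head at (365,415) now sits down on the abutment, and the jar is still upright. Next the mallet goes back.

Emit:
drive_tool:
  commands:
    - [0,0,0,-0.12,-0.45,0,30]
    - [0,0,0,-0.12,-0.45,0,30]
    - [0,0,0,-0.12,-0.45,0,30]
    - [0,0,0,-0.12,-0.45,0,30]
    - [0,0,0,-0.12,-0.43,0,30]
    - [0,0,-0.06,0,0,0.2,30]
    - [0,0,0,0,0,0.5,30]
    - [0,0,0,0,0,0.5,30]
    - [0,0,0,0,0,0.5,30]
    - [0,0,0,0,0,0.4,30]
    - [0,0,0,0,0,0.2,30]
    - [0,0,0,0,0,0.1,30]
    - [0,0,0,0,0,0.1,30]
    - [0,0,0,0,0,0,30]
    - [0,0,0,0,0,0,30]

```text
time: 8.5
eef_pos: [0.4582, 0.0293, 0.0581]
tcp_rot: [-0.221, 3.133, 0.0]
contact_force: [-0.4, -0.9, -2.9]
gripper_width: 0.471
grip_force: 55.0
```

Run:
```python
from h import *
delta([.4596,.0303,.0526],98.1)
```

```text
t 8.5 pos [0.4582 0.0293 0.0581] F [-0.4234 -0.9373 -2.9087] grip 54.976136684417725 w 43.812099647201585 q1,q7 [-0.1311  1.6386] y az 98.07247910926327 tilt deg x,y axes z: [-0.0677 -0.0027]
 shift units [-0.0312  0.0156  0.1107]
 turn z units -0.0055041781473448735
```

Emit:
drive_tool:
  commands:
    - [0,0,0,0,0,0.04,30]
    - [0,0,0,0,0,0.04,30]
    - [0,0,0,0,0,0.02,30]
    - [0,0,0,0,0,0,30]

```text
time: 8.9
eef_pos: [0.4576, 0.0292, 0.0526]
tcp_rot: [0.221, -3.134, 0.0]
contact_force: [-0.4, -0.0, -4.1]
gripper_width: 0.474
grip_force: 55.0
```

Emit:
drive_tool:
  commands:
    - [0,0,0,0,0,0.03,30]
    - [0,0,0,0,0,0,30]

```text
time: 9.1
eef_pos: [0.4577, 0.0293, 0.0524]
tcp_rot: [-0.221, 3.133, 0.0]
contact_force: [-2.3, 1.0, 9.8]
gripper_width: 0.469
grip_force: 55.0
```

Emit:
drive_tool:
  commands:
    - [0,0,0,0,0,-0.02,30]
    - [0,0,0,0,0,0,50]
    - [0,0,0,0,0,0,60]
    - [0,0,0,0,0,0,60]
    - [0,0,0,0,0,0,60]
    - [0,0,0,0,0,0,60]
    - [0,0,0,0,0,-0.3,60]
    - [0,0,0,0,0,-0.5,60]
    - [0,0,0,0,0,-0.5,60]
    - [0,0,0,0,0,-0.5,60]
    - [0,0,0,0,0,-0.5,60]
    - [0,0,0,0,0,-0.5,80]
    - [0,0,0,0,0,-0.4,93]
    - [0,0,0,0,0,0,93]

```text
time: 10.5
eef_pos: [0.4594, 0.0294, 0.2144]
tcp_rot: [-0.221, 3.128, 0.0]
contact_force: [0.3, 0.1, 0.3]
gripper_width: 0.855
grip_force: 0.0
```

Run:
```python
from h import *
from bench import env;import cv2
delta([.414,.2255,.22],100)
d=env.capture("top");c=d["color"][180:290,205:365];cv2.imwrite("pics/t4.png",cv2.resize(c,None,fx=5,fy=5,interpolation=cv2.INTER_CUBIC))
```

```text
t 10.5 pos [0.4594 0.0294 0.2144] F [0.271  0.1375 0.3061] grip 0.0 w 79.4907875337073 q1,q7 [-0.1493  1.6243] y az 98.06752810800803 tilt deg x,y axes z: [-0.3377 -0.01  ]
 shift units [ 0.3473  4.0115 -0.1138]
 turn z units -0.38649437839839323
```

View pics/t4.png

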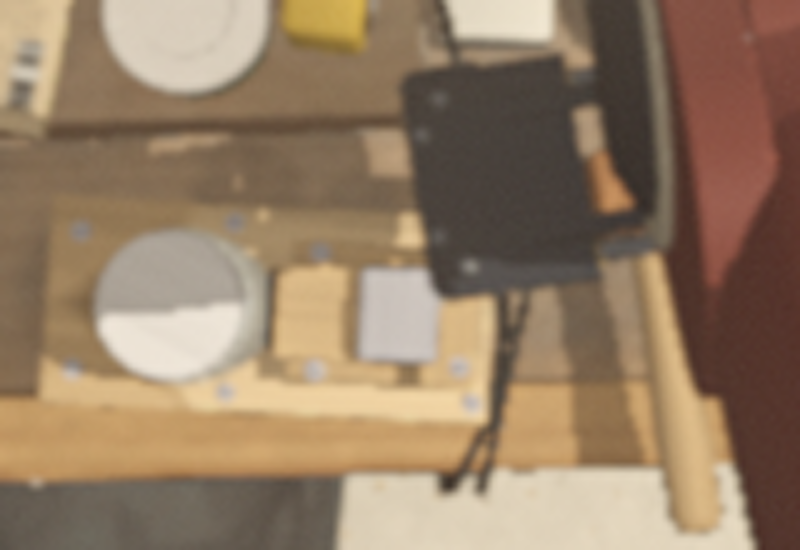

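The cap is at (171,305) in this crop, unchanged, and the wedge head is still seated. The mallet stands in its place, partly hidden by the gripper. I'll go over the jar and turn the hand to leave room for unscrewing.

Emit:
drive_tool:
  commands:
    - [0,0,0,0.04,0.45,0,93]
    - [0,0,0,0.04,0.45,0,93]
    - [0,0,0,0.04,0.45,0,93]
    - [0,0,0,0.04,0.45,0,93]
    - [0,0,0,0.04,0.45,0,93]
    - [0,0,0,0.04,0.45,0,93]
    - [0,0,0,0.04,0.45,0,93]
    - [0,0,0,0.04,0.45,0,93]
    - [0,0,0,0.04,0.41,0,93]
    - [0,0,0,0,0,0,93]

```text
time: 11.55
eef_pos: [0.4099, 0.2278, 0.2106]
tcp_rot: [0.23, -3.13, -0.001]
contact_force: [0.2, -0.5, 0.3]
gripper_width: 1.003
grip_force: 0.0
```

Emit:
drive_tool:
  commands:
    - [0,0,0.97,0,0,0,93]
    - [0,0,0.97,0,0,0,93]
    - [0,0,0.97,0,0,0,93]
    - [0,0,0.97,0,0,0,93]
    - [0,0,0.97,0,0,0,93]
    - [0,0,0.97,0,0,0,93]
    - [0,0,0.97,0,0,0,93]
    - [0,0,0.97,0,0,0,93]
    - [0,0,0.97,0,0,0,93]
    - [0,0,0.97,0,0,0,93]
    - [0,0,0.97,0,0,0,93]
    - [0,0,0.97,0,0,0,93]
    - [0,0,0,0,0,0,93]

```text
time: 12.85
eef_pos: [0.4116, 0.2235, 0.2112]
tcp_rot: [-1.333, -2.844, 0.004]
contact_force: [-0.6, -0.1, 0.3]
gripper_width: 1.001
grip_force: 0.0
```

Run:
```python
from h import *
from bench import env;import cv2
delta([.415,.2255,.098],40)
c=env.capture("wrist");cv2.imwrite("pics/w5.png",c["color"])
c=env.capture("scene")["color"];cv2.imwrite("pics/s5.png",c)
```

```text
t 12.85 pos [0.4116 0.2235 0.2112] F [-0.558  -0.1483  0.2977] grip 0.0 w 93.05701445364812 q1,q7 [-0.7249  0.2701] y az 39.77658474868314 tilt deg x,y axes z: [-0.0381 -0.1426]
 shift units [-0.0113  0.0836  2.2644]
 turn z units -0.0446830502633702
```

View pics/w5.png

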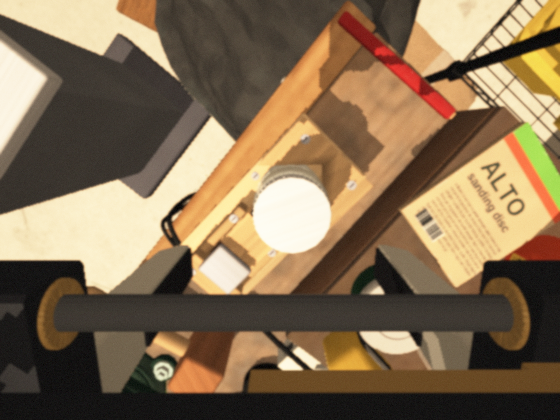

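The wrist view shows the cap disc centred at (292,214) with radius 38 px. I'll compute its position.

```bash
cat >> h.py <<'E'
def wr(u,v,z,p,rv):
    d=np.load("wrist0.npz");K=d["K"];T=d["mount"];M=R.from_rotvec(rv).as_matrix()
    r=M@T[:3,:3]@np.array([(u-K[0,2])/K[0,0],-(v-K[1,2])/K[1,1],-1]);o=np.array(p)+M@T[:3,3];return o+r*(z-o[2])/r[2]
E
python3 - <<'E'
from h import *
a=([.4116,.2235,.2112],[-1.333,-2.844,.004])
c=wr(292,214,.1205,*a);print(c,np.linalg.norm(wr(330,214,.1205,*a)-c))
E
```

```text
[0.4143 0.2306 0.1205] 0.029027984124881653
```

Emit:
drive_tool:
  commands:
    - [0,0,-0.04,0.03,0.1,0.3,93]
    - [0,0,0,0,0,0.4,93]
    - [0,0,0,0,0,0.4,93]
    - [0,0,0,0,0,0.4,93]
    - [0,0,0,0,0,0.3,93]
    - [0,0,0,0,0,0.2,93]
    - [0,0,0,0,0,0.15,93]
    - [0,0,0,0,0,0.07,93]
    - [0,0,0,0,0,0,93]

```text
time: 13.85
eef_pos: [0.4147, 0.2295, 0.101]
tcp_rot: [-1.326, -2.848, 0.0]
contact_force: [-0.2, -0.7, 0.1]
gripper_width: 1.005
grip_force: 0.0
```

Run:
```python
from h import *
delta([.4145,.2275,.098],40)
```

```text
t 13.85 pos [0.4147 0.2295 0.101 ] F [-0.2108 -0.6622  0.0593] grip 0.0 w 93.4597426631699 q1,q7 [-0.6827  0.3284] y az 40.07775874743854 tilt deg x,y axes z: [ 0.0016 -0.016 ]
 shift units [-0.0283 -0.0278  0.0606]
 turn z units 0.015551749487707411
```

Emit:
drive_tool:
  commands:
    - [0,0,0,-0.02,0,0.05,75]
    - [0,0,0,0,0,0,68]
    - [0,0,0,0,0,0,64]
    - [0,0,0,0,0,0,62]
    - [0,0,0,0,0,0,60]
    - [0,0,0,0,0,0,57]
    - [0,0,0,0,0,0,55]
    - [0,0,0,0,0,0,55]
  squeeze: 8

```text
time: 14.65
eef_pos: [0.4154, 0.229, 0.0988]
tcp_rot: [1.326, 2.848, 0.001]
contact_force: [-0.1, 0.5, 1.1]
gripper_width: 0.652
grip_force: 8.0
```

Run:
```python
from h import *
delta([.4145,.2275,.098],40)
```

```text
t 14.65 pos [0.4154 0.229  0.0988] F [-0.0859  0.5276  1.1298] grip 8.000077659962699 w 60.60052110037978 q1,q7 [-0.6795  0.3314] y az 40.07367065999968 tilt deg x,y axes z: [-0.0015  0.0275]
 shift units [-0.0104 -0.0332  0.0158]
 turn z units 0.014734131999935585
```

Emit:
drive_tool:
  commands:
    - [0,0,0,0,0,0,50]
    - [0,0,0,0,0,0,50]
    - [0,0,0,0,0,0,50]
    - [0,0,-0.5,0,0,0,50]
    - [0,0,-0.7,0,0,0,50]
    - [0,0,-0.7,0,0,0,50]
    - [0,0,-0.7,0,0,0,50]
    - [0,0,-0.7,0,0,-0.005,50]
    - [0,0,-0.7,0,0,0,50]
  squeeze: 58

```text
time: 15.55
eef_pos: [0.4155, 0.2287, 0.099]
tcp_rot: [0.81, 3.035, 0.0]
contact_force: [-0.2, -0.6, 2.9]
gripper_width: 0.64
grip_force: 58.0
```

Run:
```python
from h import *
from bench import env
delta([.4154,.229,.0988],60);print(env.get_state()["torque"])
```

```text
t 15.55 pos [0.4155 0.2287 0.099 ] F [-0.168  -0.5706  2.9449] grip 57.99866649904288 w 59.54403761170066 q1,q7 [-0.6082  0.5819] y az 60.10997736014186 tilt deg x,y axes z: [-0.0065  0.0169]
 shift units [0.0046 0.0047 0.0045]
 turn z units 0.0219954720283738
[-0.0276 -0.0114 -0.2646]
```

Emit:
drive_tool:
  commands:
    - [0,0,-0.7,0,0,0,50]
    - [0,0,-0.7,0,0,-0.005,50]
    - [0,0,-0.7,0,0,0,50]
    - [0,0,-0.7,0,0,-0.005,50]
    - [0,0,-0.7,0,0,0,50]
    - [0,0,-0.7,0,0,-0.005,50]
    - [0,0,-0.7,0,0,0,50]
    - [0,0,-0.7,0,0,0,50]
    - [0,0,-0.7,0,0,0,50]

```text
time: 16.45
eef_pos: [0.4154, 0.2284, 0.0995]
tcp_rot: [0.045, -3.141, 0.001]
contact_force: [0.6, 0.1, 1.0]
gripper_width: 0.643
grip_force: 58.0
```

Run:
```python
from h import *
from bench import env
delta([.4154,.229,.0998],120);print(env.get_state()["torque"])
```

```text
t 16.45 pos [0.4154 0.2284 0.0995] F [0.6291 0.1254 1.0004] grip 58.00072986865416 w 59.79045349961821 q1,q7 [-0.4962  0.9775] y az 91.6266764662503 tilt deg x,y axes z: [ 0.0127 -0.0239]
 shift units [-0.0012  0.0127 -0.0056]
 turn z units -5.674664706749939
[ 0.0127 -0.066  -0.2608]
```

Emit:
drive_tool:
  commands:
    - [0,0,-0.7,0,0,0,50]
    - [0,0,-0.7,0,0,0,50]
    - [0,0,-0.7,0,0,0,50]
    - [0,0,-0.7,0,0,0,50]
    - [0,0,-0.7,0,0,0,50]
    - [0,0,-0.6,0,0,0,50]
    - [0,0,-0.4,0,0,0,50]
    - [0,0,0,0,0,0,50]
    - [0,0,0,0,0,0,50]

```text
time: 17.35
eef_pos: [0.4157, 0.2288, 0.1]
tcp_rot: [-0.654, 3.072, -0.0]
contact_force: [0.7, -0.8, 4.5]
gripper_width: 0.64
grip_force: 58.0
```

Run:
```python
from h import *
from bench import env
delta([.4154,.229,.0998],120);print(env.get_state()["torque"])
c=env.capture("scene")["color"];import cv2;a=cv2.imread("pics/s5.png")
f=lambda c:cv2.resize(c[160:280,190:300],None,fx=3.6,fy=3.6,interpolation=cv2.INTER_CUBIC)
import numpy as np;cv2.imwrite("pics/s6.png",np.hstack([f(a),f(c)]))
```

```text
t 17.35 pos [0.4157 0.2288 0.1   ] F [ 0.6909 -0.8456  4.4933] grip 58.00196473603137 w 59.563151014937866 q1,q7 [-0.4171  1.2607] y az 114.05228634544181 tilt deg x,y axes z: [-0.0449 -0.0159]
 shift units [0.003  0.0061 0.0031]
 turn z units -1.189542730911637
[-0.0676 -0.0088  0.0586]
```

View pics/s6.png

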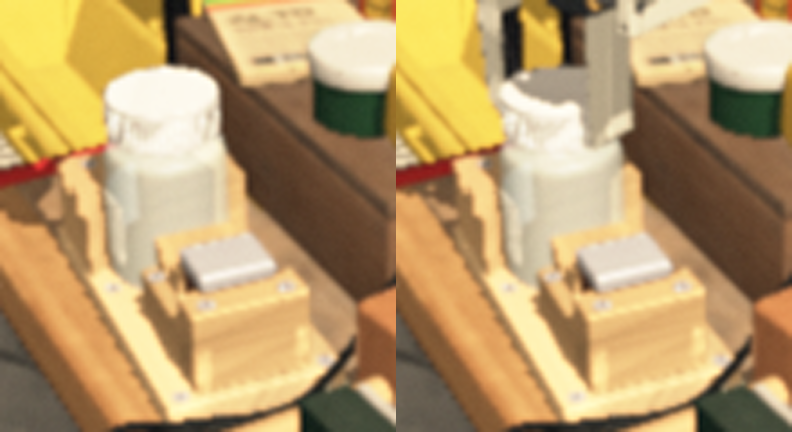

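Jar and label match the earlier picture, and the turning torque has dropped to zero after 74°, so the threads have let go. I'll turn a few more degrees for margin, then lift carefully.

Emit:
drive_tool:
  commands:
    - [0,0,-0.6,0,0,0,50]
    - [0,0,-0.6,0,0,0,50]
    - [0,0,0,0,0,0,50]
    - [0,0,0,0,0,-0.02,50]
    - [0,0,0,0,0,-0.03,50]
    - [0,0,0,0,0,-0.03,50]
    - [0,0,0,0,0,0,50]

```text
time: 18.1
eef_pos: [0.4148, 0.2285, 0.1034]
tcp_rot: [0.815, -3.033, 0.001]
contact_force: [0.7, -0.5, -0.5]
gripper_width: 0.642
grip_force: 58.0
```

Lifting is free (no pull force). I'll raise it to the final height.

Emit:
drive_tool:
  commands:
    - [0,0,0,0,0,-0.05,50]
    - [0,0,0,0,0,-0.08,50]
    - [0,0,0,0,0,-0.1,50]
    - [0,0,0,0,0,-0.1,50]
    - [0,0,0,0,0,-0.1,50]
    - [0,0,0,0,0,-0.1,50]
    - [0,0,0,0,0,-0.08,50]
    - [0,0,0,0,0,-0.04,50]
    - [0,0,0,0,0,0,50]
    - [0,0,0,0,0,0,50]
    - [0,0,0,0,0,0,50]

```text
time: 19.2
eef_pos: [0.4151, 0.2287, 0.136]
tcp_rot: [0.815, -3.033, 0.0]
contact_force: [0.8, -0.5, -0.3]
gripper_width: 0.642
grip_force: 58.0
```

Run:
```python
from h import *
from bench import env
delta([.4155,.229,.136],120)
c=env.capture("scene")["color"];import cv2
cv2.imwrite("pics/s7.png",cv2.resize(c[140:300,190:350],None,fx=3.7,fy=3.7,interpolation=cv2.INTER_CUBIC))
```

```text
t 19.2 pos [0.4151 0.2287 0.136 ] F [ 0.7915 -0.5279 -0.3064] grip 57.99972367705777 w 59.746087775625604 q1,q7 [-0.3772  1.3622] y az 120.07196092148982 tilt deg x,y axes z: [ 0.0338 -0.0022]
 shift units [-0.0101  0.0015 -0.001 ]
 turn z units 0.014392184297963694
```

View pics/s7.png

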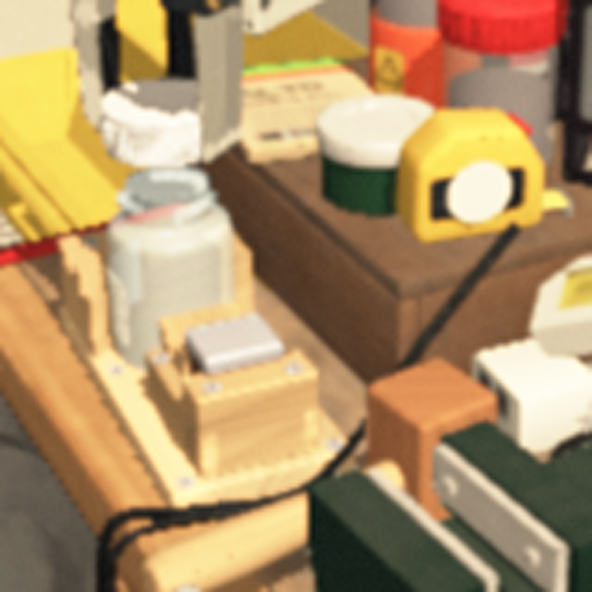

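The picture shows the cap held level above the open jar mouth at (168,185), the jar seated, the wedge home and the mallet standing clear at (430,420).

```bash
python3 -c "
from bench import env
print(env.job_done())"
```

```text
the job is handed in; nothing more can be done
None
```

The job is handed in at about 19 s of the 51 s allowed: the wedge is home, the mallet stands back in its place clear of the clamp, and the cap is unscrewed and held level about 20 mm above the jar's mouth; no verdict was returned.

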